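# Take a spot reading on the copper ewer in the hearth

### The arm

A 6-joint arm with a two-finger parallel gripper is mounted at the origin on the work surface. World frame = base frame: x ahead of the robot, y to its left, z up, the work surface at z = 0. Lengths are in m, angles in degrees, forces in N, time in s.
With the tool pointing down it reaches from about 0.25 to 0.725 m from the base axis. Payload 9.7 kg.
Tool frame: the origin (TCP) lies between the finger pads; the fingertips stand bot.tcp_to_tips ahead of it and the grasp point (between the pads) lies 2 mm behind it (bot.tcp_to_tips is the distance from the TCP to the fingertips, in m); z points along the fingers, y is the line along which they close (so a half turn about z gives the same grasp; the last joint's range is limited). The gripper opens to 85 mm and grips with 20 to 120 N. Pads are 22 mm wide; open, the fingers measure 114 mm over their backs; the gripper's body (76 mm by 85 mm) begins 54 mm behind the grasp point. The pads swing forward as they close: fully open they stand 13 mm farther back than shut.
Start: joints at [70.703, 4.979, 10.078, 95.1, 0, 90], TCP at [0.182, 0.519, 0.248] pointing down, gripper open.
Joint ranges: [-179.16, 179.16], [-48.56, 103.87], [-65.8, 70.77], [-126.05, 130.52], [-82.76, 87.17], [-180, 180]. Speed limits (degrees/s): [127.2, 127.2, 147.25, 180, 180, 180].

### API

Orientations are given as [roll, pitch, yaw] about the fixed x, y, z axes, in that order (R = Rz(yaw) Ry(pitch) Rx(roll)).
In Python, from workcell import sensors, camera, camera_params, bot gives the robot as it stands.
- The arm moves only by the tool apply_moves, never from a script. Its argument "motion" is a list of rows, each an object with "jaw": the opening, from -1 (shut) to 1 (fully open); "xyz": the shift along the tool's x, y, z in mm, a list of three; "twist": the turn about the tool's z in rad. A call has 1 to 5 rows; each row is the pose to reach, as a shift and turn from the pose commanded when the call began, along the tool's axes at that moment; what a row does not reach only later rows make up. A row lasts 1/8 s, in which the tool goes at most 62.5 mm and 10.7 degrees, less where a joint would pass 70% of its speed; a pose out of reach is approached as far as the arm can. A call with a gripper value outside its range is refused whole. The fingers move at their own pace and stop on an object; "grip_force" is the grip in N (left out, the last holds). Time passes only in rows, so rows that repeat a pose let the fingers close. It gives the time, the measured TCP pose, the force, the opening and the grip force at its end, in the units of the state.
- sensors.get_obs(): the state, without advancing time (a new reading comes with each control period).
- camera(name): name is "scene" or "top" or "wrist"; returns (picture, depth): 480x640x3 uint8, red, green, blue; 480x640 float32, m along the optical axis (not along the pixel's ray), 0 where there is no reading.
- camera_params(name): a dict with "mtx" (3x3 intrinsics, pixels), "rvec" (rotation vector, rad) and "tvec" (3), from world to camera coordinates, as OpenCV has them. Camera axes: x right, y down, z forward; pixel columns grow to the right and rows downward; lengths in m; the calibration is good to about 2 mm. A picture is of the moment at which its call begins: read the wrist's pose just before it. camera_params takes no time and is no camera call; for the wrist camera it gives the pose at the moment of the call.
- bot.job_done(): hands the job in; it is judged then, once.
The state is a dict: "time": time; "q": joint angles; "qd": joint speeds; "joint_efforts": joint torques, N m; "ee_pos": TCP position; "tcp_rot": TCP orientation; "wrist_force": force on the tool from outside, world axes, zero at the start; "torque": the same for the moment, N m; "opening": finger opening in m; "grasp_force": force on a finger pad.
Only numpy, scipy, OpenCV 4.12 (cv2) and the standard library are available. Lean on these libraries where they do the work, as an engineer would, in place of code of your own. Each camera call takes 0.05 s, during which the arm holds its last target. There are 200 camera calls.

### The job

Slide the hearth's guard fully open by its red tab, then pick up the yellow infrared thermometer, point its lens through the opening squarely at the middle of the black spot on the copper ewer from about 5 cm away, and hold it still there for two seconds without touching the ewer. Then lay the thermometer down flat, same side up as before, in the middle of the cork mat, let go of it, and slide the guard fully shut again. Leave the ewer and the cups, bowl and vase where they stand.

Things in the scene. Friction and masses are not known exactly. Their poses are not given: they have to be found in the camera images.
- thermometer: Yellow pistol-shaped infrared thermometer, 0.22 kg, loose, lying on its side. Origin under the middle of the barrel; z up, x along the barrel to the lens. Barrel x -75 to 70 mm, 44 mm wide (y), 40 mm thick (z 0 to 40); black nose 36 mm round from x 70 to 95. Black grip, 36 mm wide, at x -50, runs sideways to y = -116; trigger to x -18. Grasp the barrel across y between x -10 and 60.
- lens (a point): Centre of the thermometer's lens: at (95, 0, 20) mm in the thermometer's frame, same axes; it looks along +x.
- spot: Black round spot, 30 mm diameter, in a white ring, on the ewer's sloping wall. Origin: its centre; z: outward normal of the wall, 20 degrees above level, roughly towards the guard's opening (the ewer is turned by up to 0.2 rad).
- ewer: Copper ewer, loose, 0.9 kg, standing in the hearth; 145 mm high, cone from radius 78 mm near the foot to 42 mm at 110 mm height, then a 68 mm neck with a flared lip 86 mm wide. Origin: centre of its foot, z up. The spot is on its -x side, 65 mm up.
- hearth: Fixed brick hearth. Origin on the table under it; z up, front faces -x. Floor 40 mm high, x -80 to 140, y -125 to 125 mm; back wall 140 mm high at x 125; kerbs 65 mm high. Steel guard frame at x -98: posts 14 mm wide at y 71, -71, -210; top rail 170 to 185 mm high, bottom rail 40 to 55, from y 78 to -217. The opening: y -64 to 64, z 55 to 170 mm.
- guard (a joint): Sliding guard plate (aluminium, 138 mm wide, 4 mm thick, at x = -112 mm in the hearth's frame): 0 = shut, covering the opening, 0.13 m = fully open; it slides along the hearth's -y and stays where it is left; about 2 N.
- tab (a point): Middle of the red tab on top of the guard plate, at (-112, -25 - slide, 205) mm in the hearth's frame. The tab is 14 mm (x) by 20 mm (y) and stands free above the rail from 187 to 225 mm high; push it sideways along y.
- mat: Fixed cork mat, 200 x 200 mm, 4 mm thick. Origin: centre of its underside, on the table; z up.
- cup_a: Copper cup, loose, 54 mm wide, 55 mm high, beside the thermometer. Origin: centre of its foot.
- cup_b: Copper cup as cup_a, on the grip's side of the thermometer.
- cup_c: Copper cup as cup_a, beside the mat.
- bowl: Brass bowl, loose, 80 mm wide, 40 mm high, beside the mat. Origin: centre of its foot.
- vase: Slender copper vase, loose, 72 mm wide, 190 mm high. Origin: centre of its foot.
There are look-alikes about, which are no part of the job. There is more than one size of the thermometer; the job needs the smaller.

How it is judged (in metres and radians):
On the way, in this order (a step that is already met when the one before it is completed fails the run):
1. the guard is slid fully open (within 15 mm of its stop) (value of joint guard above 0.115 m), for 0.2 s.
2. guard open, the held thermometer's lens is 30 to 70 mm from the spot, its axis within 10.5 mm of the spot's centre each way and 15 degrees of square, under 20 mm/s and 0.15 rad/s, for 1.5 s (value of joint guard above 0.115 m and x of spot in the frame of lens between 0.03 and 0.07 m and y of spot in the frame of lens between -0.0105 and 0.0105 m and z of spot in the frame of lens between -0.0105 and 0.0105 m and angle between the x axis of lens and the z axis of spot, either way round below 0.26 rad and z of lens in the frame of spot above 0.02 m and linear speed of thermometer below 0.02 m/s and angular speed of thermometer below 0.15 rad/s and contact force between the fingers and thermometer above 0.5 N), for 1.5 s.
At the end, for the whole second after the job is handed in: The guard is shut (within 12 mm of its stop); the thermometer lies flat on its side on the cork mat (within 5 degrees), the middle of its barrel within 60 mm of the mat's centre, at rest; the ewer is within 20 mm of where it stood (value of joint guard below 0.012 m and horizontal distance between thermometer and mat below 0.06 m and height (world z) of thermometer between 0.001 and 0.009 m and angle between thermometer's own z axis and vertical below 0.08 rad and linear speed of thermometer below 0.01 m/s and contact force between thermometer and mat above 0.3 N and distance of ewer from where it was at the start of the episode below 0.02 m); the robot touches nothing.
It fails at once if the thermometer or the fingers touch the ewer (contact force between any of thermometer, the fingers and ewer above 0.5 N).
It fails at once if the ewer is shifted by more than 20 mm (distance of ewer from where it was at the start of the episode above 0.02 m).
It fails at once if a cup, the bowl or the vase is shifted by more than 30 mm or knocked over (distance of any of cup_a, cup_b, cup_c, bowl, vase from where it was at the start of the episode above 0.03 m or angle between any of cup_a, cup_b, cup_c, bowl, vase's own z axis and vertical above 0.6 rad).
It also fails if it takes over 72 s, if anything falls off the work surface, if the arm or the gripper's body presses on something with over 40 N, if the wrist force passes 120 N, or if a joint passes its speed limit or range.

## Working session

There is one attempt and no reset: what is moved stays moved. The work goes in short steps, Python scripts to look and compute and a tool call to move; the robot and the scene stay as the last step left them, time stands still between calls to the robot, and variables do not carry over. Pictures are saved under pics/ and viewed, at most 10 in all, crops included, and the job is handed in when it is done.

Besides the shell and the picture viewer there is one more tool, called after "Call:" in YAML: its name, and indented under it one key for each argument. apply_moves: Moves the arm, as the interface text tells. Its arguments: {"type":"object","properties":{"motion":{"type":"array","items":{"type":"object","properties":{"jaw":{"type":"number"},"xyz":{"type":"array","items":{"type":"number"}},"twist":{"type":"number"}}}},"grip_force":{"type":"number"}},"required":["motion"]}

```bash
mkdir -p pics; ls; python3 - <<'E'
from workcell import sensors,camera,camera_params,bot
import cv2,numpy as np
o=sensors.get_obs();print(o,bot.tcp_to_tips)
for n in("scene","top"):
    im,d=camera(n);np.savez(f"pics/{n}0.npz",im=im,d=d);cv2.imwrite(f"pics/{n}0.png",im[...,::-1]);p=camera_params(n);print(n,p)
E
```

```text
pics
{'time': 0.0, 'q': array([ 7.07046337e+01,  5.01140016e+00,  1.00357408e+01,  9.50986578e+01,
       -2.00867903e-03,  9.00006496e+01]), 'qd': array([ 0.02336981, -0.02707072,  0.06644539, -0.11256433,  0.04354556,
       -0.01720304]), 'joint_efforts': array([-4.70951636e-04, -5.20390606e+01,  4.64803219e+01,  1.63072301e-02,
        2.56154999e-05, -3.57394200e-06]), 'ee_pos': array([0.18168621, 0.51892049, 0.24759169]), 'tcp_rot': array([-1.79925683e+02,  2.00951997e-03,  1.60703987e+02]), 'wrist_force': array([-0.66478733,  0.75984735,  0.04036751]), 'torque': array([0.03845621, 0.02107282, 0.02967447]), 'grasp_force': 0.0, 'opening': 0.08527353632112772} 0.017
scene {'mtx': array([[577.76820495,   0.        , 320.93261191],
       [  0.        , 577.76820495, 234.39406622],
       [  0.        ,   0.        ,   1.        ]]), 'rvec': array([ 0.77484022,  2.40088779, -1.35181479]), 'tvec': array([4.16567909e-01, 1.32641155e-03, 1.72971806e+00])}
top {'mtx': array([[620.83273121,   0.        , 320.5722455 ],
       [  0.        , 620.83273121, 241.90732522],
       [  0.        ,   0.        ,   1.        ]]), 'rvec': array([ 2.09469943, -2.15029918,  0.22576678]), 'tvec': array([-0.05589893,  0.50067442,  1.34860732])}
```

View pics/top0.png

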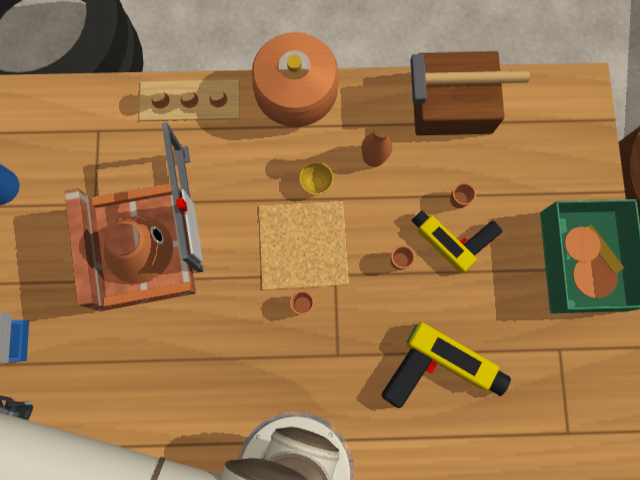

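View pics/scene0.png

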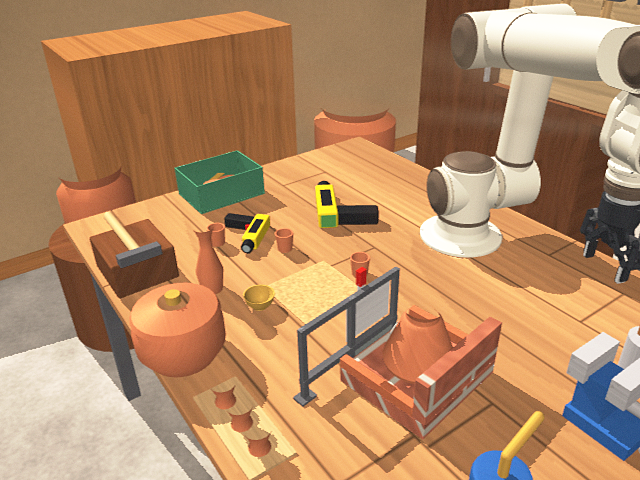

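The small thermometer is at about (445,240) in the top view, with its nose at (420,217) and the grip to the right. The guard's tab is at (181,204), the spot at (157,235) and the mat centre at (304,245). Next I'll measure them.

```bash
cat > h.py <<'E'
import numpy as np,cv2
def cam(p):
    R=cv2.Rodrigues(np.array(p['rvec']))[0];return np.array(p['mtx']),R,np.array(p['tvec']).ravel()
def plane(p,uv,z):
    K,R,t=cam(p);uv=np.atleast_2d(uv).astype(float)
    r=np.c_[uv,np.ones(len(uv))]@np.linalg.inv(K).T@R;c=-R.T@t
    return c+r*((z-c[2])/r[:,2])[:,None]
def cloud(p,d):
    K,R,t=cam(p);v,u=np.mgrid[:d.shape[0],:d.shape[1]]
    q=np.stack([(u-K[0,2])/K[0,0]*d,(v-K[1,2])/K[1,1]*d,d],-1)-t
    return q@R
def hsv(im):return cv2.cvtColor(im,cv2.COLOR_RGB2HSV)
def blobs(m,a=30):
    n,l,s,c=cv2.connectedComponentsWithStats(m.astype(np.uint8));return [(l==i,s[i,4],c[i]) for i in range(1,n) if s[i,4]>a]
E
cat > m.py <<'E'
from h import *
from workcell import camera_params
P=camera_params
im,d=np.load('pics/top0.npz').values();p=P('top');H=hsv(im);C=cloud(p,d)
Y=(H[...,0]>24)&(H[...,0]<34)&(H[...,1]>200)&(H[...,2]>150)
for m,a,c in blobs(Y,200):
    cnt=cv2.convexHull(np.argwhere(m)[:,::-1].astype(np.int32));r=cv2.boxPoints(cv2.minAreaRect(cnt))
    print('yel',a,c.round(),'depthz',np.median(C[m][:,2]).round(4));print(plane(p,r,.04)[:,:2].round(4).tolist(), plane(p,r.mean(0),.04)[0].round(4))
red=((H[...,0]<6)|(H[...,0]>175))&(H[...,1]>220)&(H[...,2]>120)
for m,a,c in blobs(red,15): print('red',a,c.round(1),plane(p,c,.225)[0].round(4),np.median(C[m],0).round(4))
def near(name,box,zlo,zhi):
    u0,v0,u1,v1=box;q=C[v0:v1,u0:u1].reshape(-1,3);q=q[(q[:,2]>zlo)&(q[:,2]<zhi)]
    c,r=cv2.minEnclosingCircle(q[:,:2].astype(np.float32)) if len(q) else (0,0)
    print(name,len(q),np.round(c,4),round(r,4))
near('cupa',(385,240,420,275),.045,.07);near('cupb',(445,178,482,212),.045,.07);near('cupc',(285,285,320,320),.045,.07)
near('bowl',(295,158,338,200),.03,.06);near('vase',(355,125,395,170),.15,.21);near('ewerlip',(90,200,165,270),.178,.2)
q=C[180:300,240:365].reshape(-1,3);
M=(H[...,0]>10)&(H[...,0]<28)&(abs(C[...,2]-.004)<.004)
print('table z',np.median(C[340:400,150:250,2]))
# rail
q=C[115:275,155:210].reshape(-1,3);q=q[(q[:,2]>.165)&(q[:,2]<.192)]
r=cv2.minAreaRect(q[:,:2].astype(np.float32));print('rail',len(q),cv2.boxPoints(r).round(4).tolist(),np.median(q[:,2]))
print('mat',plane(p,[[260,203],[344,202],[349,286],[260,289]],.004).round(4).tolist())
# spot
g=H[200:270,140:180];dark=np.zeros(H.shape[:2],bool);dark[215:255,145:168]=(H[215:255,145:168,2]<60)
for m,a,c in blobs(dark,15): print('spot',a,c.round(1),plane(p,c,.105)[0].round(4),np.median(C[m],0).round(4))
im,d=np.load('pics/scene0.npz').values()
cv2.imwrite('pics/crop_top.png',np.hstack([cv2.resize(np.load('pics/top0.npz')['im'][110:320,60:220],None,fx=2.6,fy=2.6,interpolation=3),cv2.resize(np.load('pics/top0.npz')['im'][170:300,380:530][:, :145],None,fx=2.6,fy=4.2,interpolation=3)])[:,:800,::-1])
E
python3 m.py
```

```text
yel 717 [449. 244.] depthz 0.041
[[0.5306, -0.2961], [0.5593, -0.3257], [0.4535, -0.4229], [0.4257, -0.3932]] [ 0.4919 -0.3598  0.04  ]
yel 1535 [454. 355.] depthz 0.0554
[[0.2683, -0.2565], [0.3165, -0.2881], [0.2124, -0.4555], [0.1655, -0.4232]] [ 0.2403 -0.3563  0.04  ]
red 78 [181.  203.4] [0.5488 0.2089 0.225 ] [0.5492 0.209  0.2245]
red 21 [463.3 239.9] [ 0.4609 -0.3477  0.225 ] [ 0.5003 -0.3979  0.0265]
red 70 [431.5 366.6] [ 0.2178 -0.2696  0.225 ] [ 0.2164 -0.3051  0.0359]
cupa 173 [ 0.4608 -0.2509] 0.0272
cupb 182 [ 0.604  -0.3986] 0.0276
cupc 164 [ 0.3647 -0.0234] 0.0271
bowl 281 [ 0.6545 -0.0622] 0.04
vase 35 [ 0.7076 -0.2022] 0.0147
ewerlip 0 0 0
table z 0.0015004190092594632
rail 1069 [[0.4433000087738037, 0.21469999849796295], [0.44749999046325684, 0.18970000743865967], [0.7400000095367432, 0.23849999904632568], [0.73580002784729, 0.26350000500679016]] 0.1852444578165551
mat [[0.6054, 0.0704, 0.004], [0.603, -0.1276, 0.004], [0.4034, -0.1322, 0.004], [0.4018, 0.0721, 0.004]]
spot 71 [157.  234.4] [0.5134 0.2851 0.105 ] [0.5127 0.2845 0.1071]
```

```bash
cat > go.py <<'E'
import numpy as np
from workcell import sensors
np.set_printoptions(suppress=True,precision=4)
Hh=np.array([.5059,.3154]);XH=np.array([-.1645,.9864]);YH=np.array([-.9864,-.1645])
def hw(x,y):return Hh+x/1000*XH+y/1000*YH
def go(*targets):
    """targets: (x,y,z,yaw) in m/deg; prints per-leg tool shift (mm) and twist, each from the leg before"""
    o=sensors.get_obs();p=o['ee_pos'];yaw=o['tcp_rot'][2];print('t',round(o['time'],2),p,o['tcp_rot'],'q',o['q'].round(1),'F',o['wrist_force'].round(1),'open',round(o['opening'],4))
    for x,y,z,w in targets:
        a=np.radians(yaw);d=np.array([x,y,z])-p
        tw=-((w-yaw+180)%360-180)
        print('xyz',np.round([d[0]*np.cos(a)+d[1]*np.sin(a),d[0]*np.sin(a)-d[1]*np.cos(a),-d[2]],4)*1000,'twist',round(np.radians(tw),3),'len',round(np.linalg.norm(d)*1000))
        p=np.array([x,y,z]);yaw=w
E
python3 - <<'E'
from h import *;from go import *
from workcell import camera_params
from scipy.optimize import least_squares
im,d=np.load('pics/top0.npz').values();p=camera_params('top');C=cloud(p,d)
q=C[190:290,80:185].reshape(-1,3);rel=q[:,:2]-Hh;x=rel@XH*1000;y=rel@YH*1000;z=q[:,2]*1000
near=np.hypot(x-30,y)<90
print('max z',np.percentile(z[near],[50,90,99]))
s=near&(z>75)&(z<142)&(x>-60)
s&=np.hypot(x-30,y)>35
f=lambda v:np.hypot(x[s]-v[0],y[s]-v[1])-(v[2]-.364*(z[s]-105))
r=least_squares(f,[30,0,60],loss='soft_l1',f_scale=2);print(s.sum(),r.x,np.abs(r.fun).mean(),np.median(np.abs(f(r.x))))
for lo,hi in((75,110),(110,142)):
    k=s&(z>lo)&(z<hi);print(lo,k.sum(),x[k].min(),y[k].min(),y[k].max())
n=near&(z>165)&(z<195);print(n.sum(),cv2.minEnclosingCircle(np.c_[x[n],y[n]].astype(np.float32)) if n.sum() else'')
go((*( .3408,.36),.26,130),(*hw(-112,27),.26,99.5),(*hw(-112,27),.212,99.5),(*hw(-112,-126),.212,99.5))
E
```

```text
max z [ 75.2257 147.4774 162.0072]
1991 [38.3564 -1.3985 70.2201] 5.9384223489005254 3.8059476568058983
75 1047 -43.888875490235286 -61.25635390925127 78.53976293683006
110 944 -34.270587753591464 -46.94021223270286 66.35011039805666
24 ((15.161890029907227, 18.245025634765625), 30.907333374023438)
t 0.1 [0.1817 0.5189 0.2477] [-179.9327   -0.001   160.7008] q [70.7  5.  10.  95.1  0.  90. ] F [ 0.3 -0.4  0.3] open 0.0856
xyz [-202.7  -97.4  -12.3] twist 0.536 len 225
xyz [-223.    17.6   -0. ] twist 0.532 len 224
xyz [ 0.  0. 48.] twist -0.0 len 48
xyz [ -0.1 153.   -0. ] twist -0.0 len 153
```

View pics/crop_top.png

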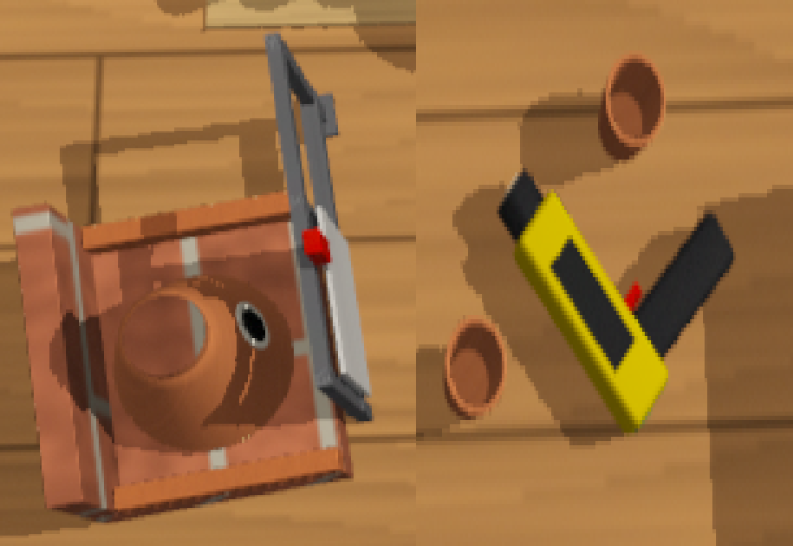

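The crop shows the guard shut, the tab at the rail, and the spot facing the opening. First move is to the guard tab.

Call:
apply_moves:
  motion:
    - {"jaw": -1,"xyz": [-40,-20,-3],"twist": 0.1}
    - {"jaw": -1,"xyz": [-81,-39,-6],"twist": 0.21}
    - {"jaw": -1,"xyz": [-122,-58,-9],"twist": 0.32}
    - {"jaw": -1,"xyz": [-162,-78,-12],"twist": 0.43}
    - {"jaw": -1,"xyz": [-203,-97,-12],"twist": 0.536}

```text
time: 0.72
ee_pos: [0.3421, 0.3593, 0.2603]
tcp_rot: [-180.0, -0.0, 129.8]
wrist_force: [0.2, 1.4, -0.3]
opening: 0.0002
grasp_force: 0.0
```

Call:
apply_moves:
  motion:
    - {"jaw": -1,"xyz": [-45,4,0],"twist": 0.1}
    - {"jaw": -1,"xyz": [-90,7,0],"twist": 0.21}
    - {"jaw": -1,"xyz": [-135,11,0],"twist": 0.32}
    - {"jaw": -1,"xyz": [-180,14,0],"twist": 0.43}
    - {"jaw": -1,"xyz": [-223,18,0],"twist": 0.532}

```text
time: 1.35
ee_pos: [0.4992, 0.1999, 0.26]
tcp_rot: [-180.0, 0.0, 99.3]
wrist_force: [-1.2, 0.2, 0.1]
opening: -0.0
grasp_force: 0.0
```

```bash
python3 - <<'E'
from go import *
go((*hw(-112,27),.212,99.5),(*hw(-112,-126),.212,99.5))
E
```

```text
t 1.35 [0.4992 0.1999 0.26  ] [-179.9757    0.003    99.3014] q [ 21.8   3.6   9.9  96.3   0.  102.5] F [-1.2  0.2  0.1] open -0.0
xyz [ 0.8 -1.4 48. ] twist -0.003 len 48
xyz [ -0.1 153.   -0. ] twist -0.0 len 153
```

Call:
apply_moves:
  motion:
    - {"jaw": -1,"xyz": [1,-1,24]}
    - {"jaw": -1,"xyz": [1,-1,48]}
    - {"jaw": -1,"xyz": [1,10,48]}
    - {"jaw": -1,"xyz": [1,22,48]}
    - {"jaw": -1,"xyz": [1,40,48]}

```text
validation failed for argument at $.mo...
```

Call:
apply_moves:
  motion:
    - {"jaw": -1,"xyz": [0,24,0]}
    - {"jaw": -1,"xyz": [0,48,0]}
    - {"jaw": -1,"xyz": [0,72,0]}
    - {"jaw": -1,"xyz": [0,94,0]}
    - {"jaw": -1,"xyz": [0,112,0]}

```text
validation failed for argument at $.mo...
```

Call:
apply_moves:
  motion:
    - {"jaw": -1,"xyz": [0,1,0]}
    - {"jaw": -1,"xyz": [0,2,0]}
    - {"jaw": -1,"xyz": [0,2,0]}

```text
validation failed for argument at $.mo...
```

```bash
python3 - <<'E'
from go import *;from h import *
from workcell import camera,camera_params
go()
im,d=camera('top');np.savez('pics/top1.npz',im=im,d=d);p=camera_params('top');H=hsv(im);C=cloud(p,d)
red=((H[...,0]<6)|(H[...,0]>175))&(H[...,1]>220)&(H[...,2]>120)
for m,a,c in blobs(red,8): q=np.median(C[m],0);print('red',a,c,q,'hearth',(q[:2]-Hh)@XH,(q[:2]-Hh)@YH)
E
```

```text
t 1.35 [0.4992 0.1999 0.26  ] [-179.9757    0.003    99.3014] q [ 21.8   3.6   9.9  96.3   0.  102.5] F [-1.2  0.2  0.1] open -0.0
red 22 [463.3182 239.9545] [ 0.5001 -0.3984  0.0272] hearth -0.7031359876163698 0.12313151432308987
red 70 [431.5286 366.6286] [ 0.2164 -0.3049  0.0356] hearth -0.5642490802124458 0.38761468827018963
```

Twist is mandatory.

Call:
apply_moves:
  motion:
    - {"jaw": -1,"xyz": [1,-1,24],"twist": 0}
    - {"jaw": -1,"xyz": [1,-1,48],"twist": 0}
    - {"jaw": -1,"xyz": [1,10,48],"twist": 0}
    - {"jaw": -1,"xyz": [1,22,48],"twist": 0}
    - {"jaw": -1,"xyz": [1,40,48],"twist": 0}

```text
time: 2.02
ee_pos: [0.5387, 0.2091, 0.2136]
tcp_rot: [179.9, -0.0, 99.5]
wrist_force: [-1.0, -0.1, 0.7]
opening: 0.0002
grasp_force: 0.8
```

Call:
apply_moves:
  motion:
    - {"jaw": -1,"xyz": [0,24,0],"twist": 0}
    - {"jaw": -1,"xyz": [0,48,0],"twist": 0}
    - {"jaw": -1,"xyz": [0,72,0],"twist": 0}
    - {"jaw": -1,"xyz": [0,94,0],"twist": 0}
    - {"jaw": -1,"xyz": [0,110,0],"twist": 0}

```text
time: 2.65
ee_pos: [0.6478, 0.2272, 0.2129]
tcp_rot: [180.0, 0.0, 99.5]
wrist_force: [-1.2, -1.5, 0.8]
opening: -0.0002
grasp_force: 1.0
```

Call:
apply_moves:
  motion:
    - {"jaw": -1,"xyz": [0,1,0],"twist": 0}
    - {"jaw": -1,"xyz": [0,2,0],"twist": 0}
    - {"jaw": -1,"xyz": [0,2,0],"twist": 0}

```text
time: 3.02
ee_pos: [0.6479, 0.2273, 0.2128]
tcp_rot: [180.0, -0.0, 99.5]
wrist_force: [0.5, 1.1, 0.0]
opening: 0.0003
grasp_force: 0.0
```

```bash
python3 - <<'E'
from go import *;from h import *
from workcell import camera,camera_params
go()
im,d=camera('top');np.savez('pics/top1.npz',im=im,d=d);p=camera_params('top');H=hsv(im);C=cloud(p,d)
red=((H[...,0]<6)|(H[...,0]>175))&(H[...,1]>220)&(H[...,2]>120)
for m,a,c in blobs(red,8): q=np.median(C[m],0);print('red',a,c,q,'hearth',(q[:2]-Hh)@XH,(q[:2]-Hh)@YH)
E
```

```text
t 3.02 [0.6479 0.2273 0.2128] [179.971   -0.0085  99.5189] q [19.3 24.3 29.4 95.1  0.  99.8] F [0.5 1.1 0. ] open 0.0003
red 20 [463.3 239.7] [ 0.5007 -0.3966  0.0278] hearth -0.7014422432286139 0.12225208038906316
red 69 [431.5362 366.6957] [ 0.2164 -0.3042  0.0358] hearth -0.5635713427598031 0.3874742919867511
```

Call:
apply_moves:
  motion:
    - {"jaw": -1,"xyz": [0,-12,0],"twist": 0}
    - {"jaw": -1,"xyz": [0,-12,-50],"twist": 0}
    - {"jaw": -1,"xyz": [-50,-25,-60],"twist": 0}
    - {"jaw": -0.2,"xyz": [-105,-40,-60],"twist": 0}
    - {"jaw": 0.2,"xyz": [-150,-50,-60],"twist": 0}

```text
time: 3.7
ee_pos: [0.6229, 0.0694, 0.2732]
tcp_rot: [179.9, 0.0, 99.5]
wrist_force: [0.8, -0.7, 0.1]
opening: 0.0359
grasp_force: 0.0
```

```bash
python3 - <<'E'
from go import *;from h import *
from workcell import camera,camera_params
im,d=camera('top');np.savez('pics/top1.npz',im=im,d=d);p=camera_params('top');H=hsv(im);C=cloud(p,d)
red=((H[...,0]<6)|(H[...,0]>175))&(H[...,1]>220)&(H[...,2]>120)
for m,a,c in blobs(red,8): q=np.median(C[m],0);print('red',a,c,q,'hearth',(q[:2]-Hh)@XH,(q[:2]-Hh)@YH)
im,d=camera('scene');np.savez('pics/scene1.npz',im=im,d=d)
g=(.5047,-.3479)
go((.54,-.02,.27,80),(*g,.20,42.6),(*g,.023,42.6))
E
```

```text
red 64 [171.9531 144.6719] [0.6732 0.2294 0.2257] hearth -0.11235858867297782 -0.15084082125583426
red 21 [463.2857 239.8571] [ 0.5004 -0.398   0.0269] hearth -0.7028353956214439 0.12275369678945361
red 70 [431.5286 366.6286] [ 0.2164 -0.3047  0.0367] hearth -0.5640638572895988 0.38757750157937926
t 3.8 [0.623  0.0671 0.2734] [179.9365   0.0527  99.2863] q [ 6.2 16.7 26.5 99.7 -0.  86.9] F [-0.  -1.2 -0. ] open 0.0505
xyz [-72.6 -96.    3.4] twist 0.337 len 120
xyz [-329.    22.2   70. ] twist 0.653 len 337
xyz [  0.   0. 177.] twist -0.0 len 177
```

Call:
apply_moves:
  motion:
    - {"jaw": 0.75,"xyz": [-24,-32,1],"twist": 0.11}
    - {"jaw": 0.75,"xyz": [-48,-64,2],"twist": 0.22}
    - {"jaw": 0.75,"xyz": [-73,-96,3],"twist": 0.337}

```text
time: 4.18
ee_pos: [0.5399, -0.017, 0.2695]
tcp_rot: [180.0, -0.0, 80.0]
wrist_force: [-0.6, -0.6, -0.1]
opening: 0.0744
grasp_force: 0.0
```

Call:
apply_moves:
  motion:
    - {"jaw": 0.75,"xyz": [-47,3,10],"twist": 0.09}
    - {"jaw": 0.75,"xyz": [-94,6,20],"twist": 0.18}
    - {"jaw": 0.75,"xyz": [-141,10,30],"twist": 0.28}
    - {"jaw": 0.75,"xyz": [-188,13,40],"twist": 0.37}
    - {"jaw": 0.75,"xyz": [-235,16,50],"twist": 0.466}

```text
time: 4.8
ee_pos: [0.5165, -0.252, 0.2194]
tcp_rot: [180.0, -0.0, 53.4]
wrist_force: [0.4, 0.4, 0.5]
opening: 0.0748
grasp_force: 0.0
```

```bash
python3 - <<'E'
from go import *;from h import *
g=(.5047,-.3479)
go((*g,.22,42.6),(*g,.023,42.6))
E
```

```text
t 4.8 [ 0.5165 -0.252   0.2194] [179.9529  -0.0202  53.3594] q [-26.    7.8  10.   92.1   0.  100.6] F [0.4 0.4 0.5] open 0.0748
xyz [-84.   47.8  -0.6] twist 0.188 len 97
xyz [  0.   0. 197.] twist -0.0 len 197
```

Move above it, then check with the wrist camera.

Call:
apply_moves:
  motion:
    - {"jaw": 0.75,"xyz": [-42,24,0],"twist": 0.1}
    - {"jaw": 0.75,"xyz": [-84,48,0],"twist": 0.188}
    - {"jaw": 0.75,"xyz": [-84,48,0],"twist": 0.188}

```text
time: 5.18
ee_pos: [0.5047, -0.3494, 0.2188]
tcp_rot: [-180.0, 0.0, 42.5]
wrist_force: [0.6, 0.8, 0.4]
opening: 0.0748
grasp_force: 0.0
```

```bash
python3 - <<'E'
from go import *;from h import *
from workcell import camera,camera_params
go((.5047,-.3479,.023,42.6))
p=camera_params('wrist');im,d=camera('wrist');cv2.imwrite('pics/w0.png',im[...,::-1]);H=hsv(im);C=cloud(p,d)
Y=(H[...,0]>22)&(H[...,0]<36)&(H[...,1]>170)&(H[...,2]>90)
for m,a,c in blobs(Y,2000):
    top=m&(abs(C[...,2]-.04)<.006)
    q=C[top][:,:2].astype(np.float32);r=cv2.minAreaRect(q);b=cv2.boxPoints(r)
    print(a,top.sum(),r,b.tolist())
dk=(H[...,2]<70)&(C[...,2]>.01)&(C[...,2]<.06)
for m,a,c in blobs(dk,300): print('dark',a,c,np.median(C[m],0))
E
```

```text
t 5.17 [ 0.5047 -0.3494  0.2188] [-179.9868    0.0188   42.5002] q [-34.7  13.4  16.4  92.9  -0.  102.8] F [0.6 0.8 0.4] open 0.0748
xyz [  1.   -1.1 195.8] twist -0.002 len 196
7341 7277 ((0.4942443072795868, -0.3600168228149414), (0.1468760073184967, 0.043933894485235214), 42.82328414916992) [[0.4254491329193115, -0.3938238024711609], [0.4553127586841583, -0.42604726552963257], [0.5630394816398621, -0.3262098431587219], [0.5331758260726929, -0.29398638010025024]]
5419 522 ((0.307618111371994, -0.30349791049957275), (0.04625673219561577, 0.0070186154916882515), 66.70182037353516) [[0.29524731636047363, -0.3233523964881897], [0.3016936182975769, -0.32612836360931396], [0.3199889063835144, -0.2836434245109558], [0.31354260444641113, -0.28086745738983154]]
dark 1734 [319.0542 124.3074] [ 0.5572 -0.3016  0.0361]
dark 513 [488.6764 151.9571] [ 0.6253 -0.4046  0.0325]
dark 3382 [319.5772 237.8202] [ 0.4983 -0.3561  0.0411]
dark 5501 [406.5993 292.6802] [ 0.51   -0.4387  0.0361]
dark 700 [ 75.1543 338.1071] [ 0.294  -0.2675  0.0285]
dark 2929 [563.9833 376.8914] [ 0.5467 -0.5904  0.035 ]
dark 1909 [ 16.6695 387.0534] [ 0.2354 -0.2591  0.0484]
```

View pics/w0.png

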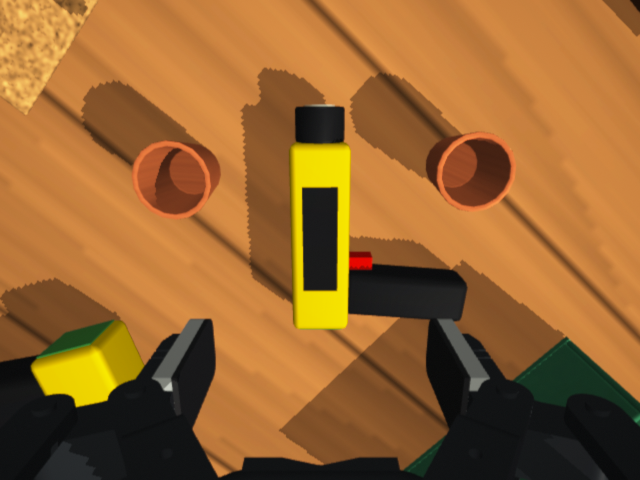

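The wrist view has the thermometer upright at columns 292–350. The cups, at (177,178) and (470,170), are clear of the fingers, so I'll descend and grip.

Call:
apply_moves:
  motion:
    - {"jaw": 0.75,"xyz": [3,0,55],"twist": 0}
    - {"jaw": 0.75,"xyz": [3,0,110],"twist": 0}
    - {"jaw": 0.75,"xyz": [3,0,160],"twist": -0.005}
    - {"jaw": 0.75,"xyz": [3,0,185],"twist": -0.005}
    - {"jaw": 0.75,"xyz": [3,0,196],"twist": -0.005}

```text
time: 5.85
ee_pos: [0.5074, -0.3433, 0.0221]
tcp_rot: [-179.9, 0.0, 43.1]
wrist_force: [-0.9, 0.1, -0.1]
opening: 0.0741
grasp_force: 0.0
```

Call:
apply_moves:
  grip_force: 50
  motion:
    - {"jaw": 0.75,"xyz": [0,0,0],"twist": 0}
    - {"jaw": -1,"xyz": [0,0,0],"twist": 0}
    - {"jaw": -1,"xyz": [0,0,0],"twist": 0}
    - {"jaw": -1,"xyz": [0,0,0],"twist": 0}
    - {"jaw": -1,"xyz": [0,0,0],"twist": 0}

```text
time: 6.48
ee_pos: [0.5084, -0.3455, 0.025]
tcp_rot: [179.9, -0.0, 43.0]
wrist_force: [-1.4, 1.5, 4.5]
opening: 0.0434
grasp_force: 52.8
```

Call:
apply_moves:
  motion:
    - {"jaw": -1,"xyz": [0,0,-20],"twist": 0}
    - {"jaw": -1,"xyz": [0,0,-60],"twist": 0}
    - {"jaw": -1,"xyz": [0,0,-110],"twist": 0}
    - {"jaw": -1,"xyz": [0,0,-160],"twist": 0}
    - {"jaw": -1,"xyz": [0,0,-180],"twist": 0}

```text
time: 7.1
ee_pos: [0.5081, -0.3456, 0.2084]
tcp_rot: [179.7, -0.1, 43.0]
wrist_force: [0.2, -0.6, -3.0]
opening: 0.0434
grasp_force: 51.9
```

```bash
python3 - <<'E'
from go import *;from h import *
from workcell import camera,camera_params
from scipy.optimize import least_squares
go((.5,-.10,.24,70),(.53,.1,.24,99.5))
# ewer axis from scene+top clouds, cone with known radius
pts=[]
for n in('top1','scene1'):
    im,d=np.load(f'pics/{n}.npz').values();C=cloud(camera_params(n[:-1]),d);H=hsv(im)
    rel=C[...,:2]-Hh;x=rel@XH*1000;y=rel@YH*1000;z=C[...,2]*1000
    s=(np.hypot(x-28,y)<80)&(z>70)&(z<140)&(H[...,1]>90)
    q=np.stack([x,y,z],-1)[s];pts.append(q)
    f=lambda v,q=q:np.hypot(q[:,0]-v[0],q[:,1]-v[1])-(58.4-.364*(q[:,2]-105))
    for _ in range(4):
        r=least_squares(f,[28,0],loss='soft_l1',f_scale=1.5);e=np.abs(f(r.x));q=q[e<6];f=lambda v,q=q:np.hypot(q[:,0]-v[0],q[:,1]-v[1])-(58.4-.364*(q[:,2]-105))
    print(n,s.sum(),len(q),r.x,np.abs(r.fun).mean())
# spot & ring in top1
im,d=np.load('pics/top1.npz').values();p=camera_params('top');H=hsv(im);C=cloud(p,d)
W=im[205:265,135:180].astype(int)
m=np.zeros(d.shape,bool);m[205:265,140:180]=(H[205:265,140:180,2]<60);
for b,a,c in blobs(m,15):print('dark',a,c,plane(p,c,.105)[0],'h',(plane(p,c,.105)[0][:2]-Hh)@np.c_[XH,YH]*1000,C[int(c[1]),int(c[0])])
m[:]=0;m[205:265,140:180]=(H[205:265,140:180,1]<80)&(H[205:265,140:180,2]>100)
for b,a,c in blobs(m,6):
    print('white',a,c,(np.median(C[b],0)[:2]-Hh)@np.c_[XH,YH]*1000,np.median(C[b],0)[2])
cv2.imwrite('pics/sp.png',cv2.resize(im[190:290,80:190],None,fx=5,fy=5,interpolation=3)[...,::-1])
E
```

```text
t 7.1 [ 0.5081 -0.3456  0.2084] [179.6961  -0.0681  43.0096] q [-34.2  13.   14.7  91.4  -0.  102.8] F [ 0.2 -0.6 -3. ] open 0.0434
xyz [ 161.6 -185.1  -31.6] twist -0.471 len 248
xyz [198.2 -40.2  -0. ] twist -0.515 len 202
top1 1600 1600 [26.5538  7.2865] 1.1083180072312977
scene1 1988 1982 [25.2236  7.4017] 1.4353592402441926
dark 67 [156.8657 234.5373] [0.5132 0.2853 0.105 ] h [-30.8391  -2.2255] [0.5134 0.2861 0.1096]
white 102 [175.951  232.7353] [-58.4354   3.214 ] 0.04229759771761896
white 73 [156.5753 234.9863] [-30.8114   0.9906] 0.11067466558215834
```

View pics/sp.png

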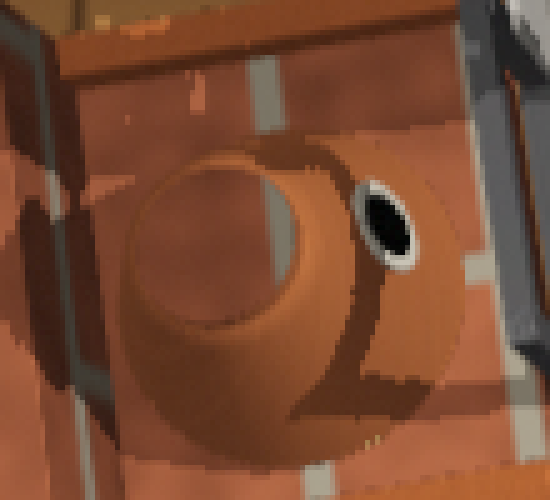

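The ewer axis comes out at (26,7) mm in the hearth frame and the spot at (-31,-2), so the ewer is turned about 9.4°. The tool can't tilt, so I'll pitch the thermometer in the grasp by raising its nose against the underside of the top rail.

```bash
cat >> go.py <<'E'
U=np.array([np.cos(np.radians(9.4)),np.sin(np.radians(9.4))])
def sp(back,side=0):
    v=np.array([-30.8,-2.])-back*U+side*np.array([-U[1],U[0]]);return hw(*v)
E
python3 - <<'E'
from go import *
go((.535,-.13,.25,76),(*sp(215),.18,108.9),(*sp(215),.145,108.9),(*sp(133),.145,108.9))
E
```

```text
t 7.1 [ 0.5081 -0.3456  0.2084] [179.6961  -0.0681  43.0096] q [-34.2  13.   14.7  91.4  -0.  102.8] F [ 0.2 -0.6 -3. ] open 0.0434
xyz [ 166.7 -139.3  -41.6] twist -0.576 len 221
xyz [217.1  -5.2  70. ] twist -0.574 len 228
xyz [ 0.  0. 35.] twist -0.0 len 35
xyz [82.  0. -0.] twist -0.0 len 82
```

Call:
apply_moves:
  motion:
    - {"jaw": -1,"xyz": [25,-22,-25],"twist": -0.09}
    - {"jaw": -1,"xyz": [60,-50,-41],"twist": -0.21}
    - {"jaw": -1,"xyz": [97,-81,-41],"twist": -0.33}
    - {"jaw": -1,"xyz": [133,-111,-41],"twist": -0.46}
    - {"jaw": -1,"xyz": [167,-139,-41],"twist": -0.576}

```text
time: 7.72
ee_pos: [0.5347, -0.128, 0.2458]
tcp_rot: [179.9, -0.0, 76.2]
wrist_force: [0.2, -0.2, -2.7]
opening: 0.0432
grasp_force: 51.9
```

Call:
apply_moves:
  motion:
    - {"jaw": -1,"xyz": [45,0,5],"twist": -0.12}
    - {"jaw": -1,"xyz": [93,-1,20],"twist": -0.25}
    - {"jaw": -1,"xyz": [140,-3,40],"twist": -0.37}
    - {"jaw": -1,"xyz": [185,-4,60],"twist": -0.49}
    - {"jaw": -1,"xyz": [217,-5,70],"twist": -0.574}

```text
time: 8.35
ee_pos: [0.5822, 0.084, 0.1743]
tcp_rot: [-180.0, -0.0, 109.2]
wrist_force: [0.5, -1.0, -1.4]
opening: 0.0431
grasp_force: 51.9
```

```bash
cat > th.py <<'E'
from go import *;from h import *
from workcell import camera,camera_params
def th(save=None):
    """pitch (nose down +), top-line in TCP frame from the wrist view"""
    p=camera_params('wrist');o=sensors.get_obs();im,d=camera('wrist')
    if save: cv2.imwrite(save,im[...,::-1])
    H=hsv(im);C=cloud(p,d);a=np.radians(o['tcp_rot'][2]);X=np.array([np.cos(a),np.sin(a),0]);Yt=np.array([np.sin(a),-np.cos(a),0])
    rel=C-o['ee_pos'];x=rel@X*1000;y=rel@Yt*1000;z=rel[...,2]*1000
    Y=(H[...,0]>22)&(H[...,0]<36)&(H[...,1]>170)&(H[...,2]>90)&(d>0)&(np.abs(y)<26)&(x>-110)&(x<110)
    m=max(blobs(Y,300),key=lambda b:b[1])[0]
    k=m&(np.abs(y)<14)
    from scipy.optimize import least_squares
    r=least_squares(lambda v:z[k]-v[0]-v[1]*x[k],[15,0],loss='soft_l1',f_scale=.7)
    # nose: dark pixels ahead of yellow
    D=(H[...,2]<80)&(np.abs(y)<24)&(x>30)&(x<100)&(z>-70)&(z<60)&(d>0)
    nb=[b for b in blobs(D,60)]
    print('yellow x',np.percentile(x[m],[.5,99.5]),'y',np.percentile(y[m],[1,99]),'top z at TCP',r.x[0],'pitch down deg',-np.degrees(np.arctan(r.x[1])),'res',np.abs(r.fun).mean())
    print('corr yaw deg',np.degrees(np.polyfit(x[m],y[m],1)[0]) )
    for b,n,c in nb: print(' dark',n,c.round(),'x',np.percentile(x[b],[1,99]),'y',np.percentile(y[b],[1,99]),'z',np.percentile(z[b],[5,50,95]))
E
python3 - <<'E'
from th import *
th('pics/w1.png')
go((*sp(215),.145,108.9),(*sp(133),.145,108.9))
E
```

```text
yellow x [-28.7259  50.9223] y [-19.2809  22.8287] top z at TCP 15.856303231147729 pitch down deg 0.7744226320025701 res 0.6922913107287675
corr yaw deg 0.2613272196052667
 dark 11110 [322. 160.] x [51.5777 75.807 ] y [-15.1265  18.9236] z [ 2.8368 11.3067 13.7405]
t 8.4 [0.5824 0.0868 0.173 ] [-179.9446   -0.1028  109.4586] q [ 8.4  9.5  6.7 87.3  0.1 79. ] F [-1.9  3.4 -3.8] open 0.0433
xyz [-4.6 -1.6 28. ] twist 0.01 len 28
xyz [82.  0. -0.] twist -0.0 len 82
```

View pics/w1.png

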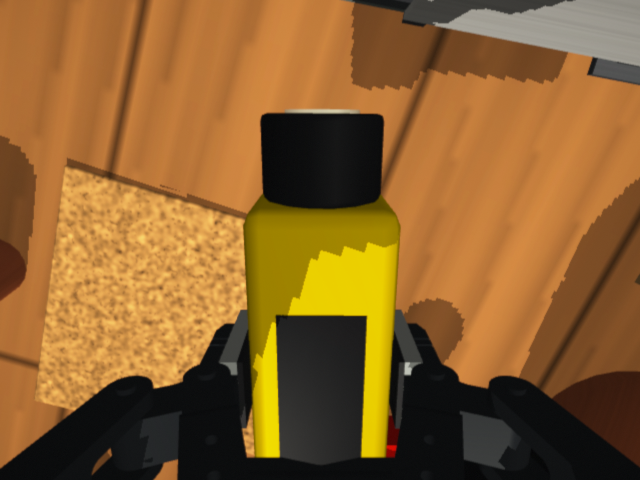

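The thermometer is held level and centred, with its nose at (322,160) and the lens 76 mm ahead of the TCP. I'll insert the nose under the rail and raise it.

Call:
apply_moves:
  grip_force: 30
  motion:
    - {"jaw": -1,"xyz": [-4,-2,14],"twist": 0.01}
    - {"jaw": -1,"xyz": [-4,-2,28],"twist": 0.01}
    - {"jaw": -1,"xyz": [25,-2,28],"twist": 0.01}
    - {"jaw": -1,"xyz": [55,-2,28],"twist": 0.01}
    - {"jaw": -1,"xyz": [77,-2,28],"twist": 0.01}

```text
time: 9.02
ee_pos: [0.5551, 0.1542, 0.146]
tcp_rot: [-180.0, -0.0, 108.2]
wrist_force: [-0.8, 0.7, -1.8]
opening: 0.0431
grasp_force: 51.7
```

Call:
apply_moves:
  motion:
    - {"jaw": -1,"xyz": [0,0,0],"twist": 0}
    - {"jaw": -1,"xyz": [0,0,-4],"twist": 0}
    - {"jaw": -1,"xyz": [0,0,-8],"twist": 0}

```text
time: 9.4
ee_pos: [0.5559, 0.1534, 0.1546]
tcp_rot: [180.0, 0.0, 108.2]
wrist_force: [0.2, 0.5, -2.4]
opening: 0.0434
grasp_force: 51.8
```

```bash
python3 - <<'E'
from th import *
th()
go((*sp(133),.176,108.9))
E
```

```text
yellow x [-28.6154  51.0891] y [-19.424   22.8176] top z at TCP 15.891681960737237 pitch down deg 0.8645599354941823 res 0.7467520937993413
corr yaw deg 0.1306709605742296
 dark 18190 [313. 145.] x [52.0021 80.8031] y [-23.3573  23.2291] z [ 7.1943 30.6456 31.9151]
t 9.45 [0.5561 0.1536 0.1553] [179.9441   0.0092 108.2582] q [15.4  7.7  2.8 85.  -0.  87.2] F [-0.6  0.6 -1.7] open 0.0435
xyz [  5.6   1.7 -20.7] twist -0.011 len 22
```

Call:
apply_moves:
  motion:
    - {"jaw": -1,"xyz": [3,0,-3],"twist": 0}
    - {"jaw": -1,"xyz": [3,0,-7],"twist": 0}
    - {"jaw": -1,"xyz": [3,0,-11],"twist": 0}
    - {"jaw": -1,"xyz": [3,0,-11],"twist": 0}

```text
time: 9.95
ee_pos: [0.5547, 0.157, 0.1652]
tcp_rot: [-180.0, 0.0, 108.3]
wrist_force: [3.4, -2.7, -8.7]
opening: 0.0432
grasp_force: 50.0
```

```bash
python3 - <<'E'
from th import *
th()
go()
E
```

```text
yellow x [-26.512   50.7002] y [-19.5414  22.8688] top z at TCP 15.212758920388861 pitch down deg 7.0911626781512265 res 0.6747697114861624
corr yaw deg 0.11882207712581226
 dark 13929 [317. 154.] x [51.2741 77.1703] y [-22.7308  23.2966] z [-0.3615 20.0439 21.3345]
t 10.0 [0.5547 0.157  0.1651] [-179.9783    0.0282  108.3247] q [15.8  7.7  3.9 86.2 -0.  87.5] F [  2.8  -3.3 -10.2] open 0.0435
```

Pivoting works: 7° with about 8 N. Continuing.

Call:
apply_moves:
  motion:
    - {"jaw": -1,"xyz": [0,0,-4],"twist": 0}
    - {"jaw": -1,"xyz": [0,0,-8],"twist": 0}
    - {"jaw": -1,"xyz": [0,0,-12],"twist": 0}
    - {"jaw": -1,"xyz": [0,0,-15],"twist": 0}
    - {"jaw": -1,"xyz": [0,0,-15],"twist": 0}

```text
time: 10.62
ee_pos: [0.5542, 0.1573, 0.1805]
tcp_rot: [-180.0, -0.0, 108.4]
wrist_force: [-2.0, -0.4, -8.2]
opening: 0.0437
grasp_force: 49.0
```

```bash
python3 - <<'E'
from th import *
th()
go()
E
```

```text
yellow x [-22.9896  48.7452] y [-19.6171  22.8977] top z at TCP 14.376365790411176 pitch down deg 19.341833827460075 res 0.6010792832325643
corr yaw deg -0.3343557539431586
 dark 10328 [323. 159.] x [48.8107 75.3232] y [-15.9322  23.311 ] z [-14.5825   4.5838   5.9955]
t 10.68 [0.5543 0.1572 0.1805] [-179.969    -0.0081  108.3513] q [15.8  7.7  5.6 87.9  0.  87.5] F [-3.   0.9 -8.3] open 0.0429
```

Call:
apply_moves:
  motion:
    - {"jaw": -1,"xyz": [0,0,7],"twist": -0.005}
    - {"jaw": -1,"xyz": [0,0,14],"twist": -0.01}
    - {"jaw": -1,"xyz": [0,0,21],"twist": -0.01}
    - {"jaw": -1,"xyz": [0,0,28],"twist": -0.01}
    - {"jaw": -1,"xyz": [0,0,28],"twist": -0.01}

```text
time: 11.3
ee_pos: [0.5544, 0.1572, 0.1515]
tcp_rot: [-179.9, -0.0, 108.9]
wrist_force: [-0.6, 0.6, -2.6]
opening: 0.0435
grasp_force: 49.8
```

```bash
python3 - <<'E'
from th import *
th('pics/w2.png')
go()
im,d=camera('top');np.savez('pics/top2.npz',im=im,d=d)
E
```

```text
yellow x [-23.0562  48.7784] y [-19.6647  22.8475] top z at TCP 14.33627448030694 pitch down deg 19.04696119525377 res 0.6097345166315188
corr yaw deg -0.30269752182175336
 dark 15641 [311. 154.] x [49.2462 77.3891] y [-23.4349  23.3783] z [-9.6469 33.8767 35.0016]
t 11.35 [0.5546 0.1572 0.152 ] [-179.9759   -0.0023  108.9046] q [15.8  7.8  2.5 84.7  0.  86.9] F [ 0.5  0.9 -2.3] open 0.0434
```

View pics/w2.png

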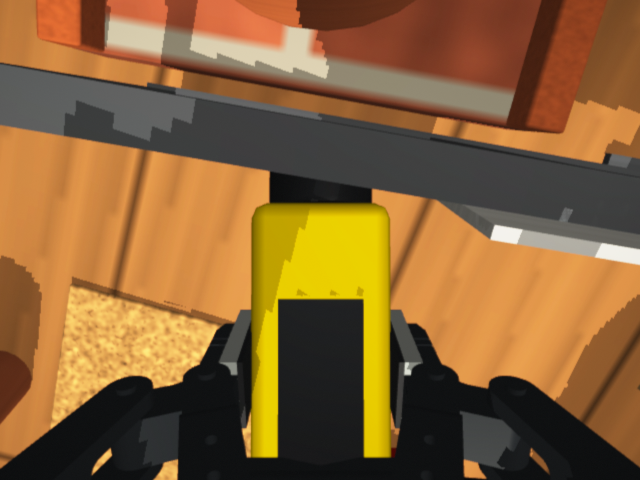

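Pitch holds at 19° and the barrel sits at columns 252–388, clear of the guard edge near (490,230). Next is the aim pose.

```bash
python3 - <<'E'
from th import *
go((*sp(113),.152,108.9))
E
```

```text
t 11.4 [0.5547 0.1573 0.1523] [179.9989  -0.0024 108.9086] q [15.8  7.7  2.5 84.7  0.  86.9] F [-1.  -0.7 -2.2] open 0.0434
xyz [21.7  1.9  0.3] twist 0.0 len 22
```

Call:
apply_moves:
  motion:
    - {"jaw": -1,"xyz": [6,0,0],"twist": 0}
    - {"jaw": -1,"xyz": [12,1,0],"twist": 0}
    - {"jaw": -1,"xyz": [17,1,0],"twist": 0}
    - {"jaw": -1,"xyz": [21,1,0],"twist": 0}
    - {"jaw": -1,"xyz": [22,1,0],"twist": 0}

```text
time: 12.02
ee_pos: [0.5484, 0.1787, 0.1523]
tcp_rot: [-180.0, 0.0, 108.9]
wrist_force: [-0.2, -0.3, -3.2]
opening: 0.0433
grasp_force: 49.8
```

```bash
python3 - <<'E'
from th import *
th()
go((*sp(113),.152,108.9))
im,d=camera('top');np.savez('pics/top3.npz',im=im,d=d);p=camera_params('top')
# where lens & spot should appear in the top view
K,R,t=cam(p);o=sensors.get_obs();a=np.radians(o['tcp_rot'][2]);X=np.array([np.cos(a),np.sin(a),0])
L=o['ee_pos']+.0661*X-[0,0,.0297];S=np.array([*hw(-30.8,-2),.105])
pr=cv2.projectPoints(np.array([L,S]),p['rvec'],p['tvec'],K,None)[0].reshape(-1,2);print('lens,spot px',pr)
s2,_=camera('scene')
c=cv2.resize(im[180:290,90:230],None,fx=5,fy=5,interpolation=3)
for q in pr: cv2.circle(c,tuple(((q-[90,180])*5+2).astype(int)),3,(0,255,0),-1)
cv2.imwrite('pics/aim.png',c[...,::-1])
E
```

```text
yellow x [-23.6361  39.5899] y [-19.8096  22.9731] top z at TCP 14.212209159401398 pitch down deg 18.517158899884926 res 1.4393067291664599
corr yaw deg -4.123502304374251
 dark 10558 [318. 180.] x [48.1989 71.973 ] y [-22.2559  22.3142] z [-18.5485  -9.4727  31.6483]
t 12.07 [0.5484 0.1787 0.1523] [-179.9998    0.0009  108.9261] q [18.   7.8  2.5 84.7 -0.  89.1] F [ 0.2 -0.3 -2.4] open 0.0434
xyz [-0.6  1.   0.3] twist 0.0 len 1
lens,spot px [[175.7705 225.9869]
 [156.863  234.6406]]
```

View pics/aim.png

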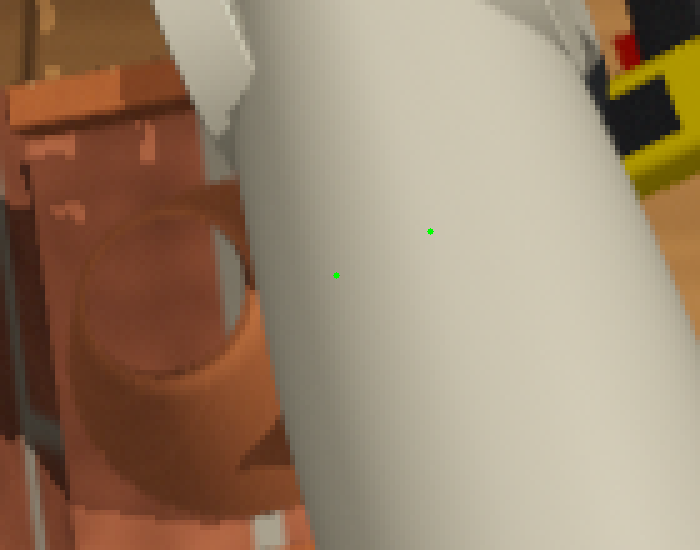

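The arm hides the aim in the top view, so I'll check with the wrist camera.

```bash
python3 - <<'E'
from th import *
p=camera_params('wrist');o=sensors.get_obs();im,d=camera('wrist');K=cam(p)[0];C=cloud(p,d)
np.savez('pics/w3.npz',im=im,d=d,rv=p['rvec'],tv=p['tvec'],K=K)
S=np.array([*hw(-30.8,-2),.105]);a=np.radians(o['tcp_rot'][2]);X=np.array([np.cos(a),np.sin(a),0])
L=o['ee_pos']+.0661*X-[0,0,.0297];E=np.array([*hw(26,7.3),.185])
pr=cv2.projectPoints(np.array([L,S,E]),p['rvec'],p['tvec'],K,None)[0].reshape(-1,2);print(pr)
for q in pr: cv2.circle(im,tuple(q.astype(int)),3,(0,255,0),-1)
cv2.imwrite('pics/w3.png',im[...,::-1])
E
```

```text
[[ 315.8813  142.85  ]
 [ 318.8406    7.385 ]
 [ 318.1521 -579.3745]]
```

View pics/w3.png

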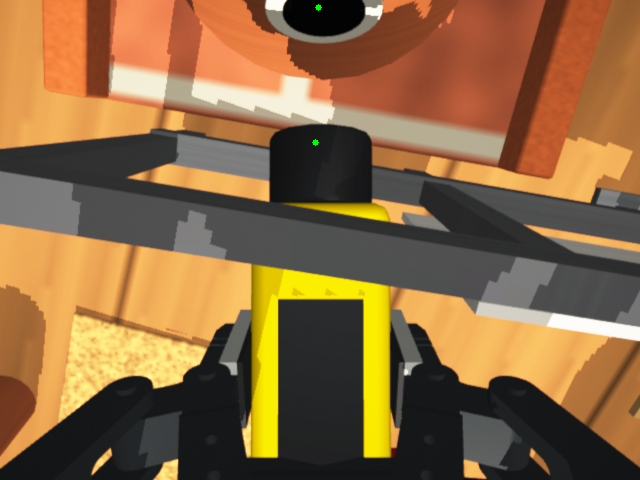

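In the wrist view the spot is centred at about column 324 and the nose at about 321, so the aim lines up. Holding still.

Call:
apply_moves:
  motion:
    - {"jaw": -1,"xyz": [0,1,0],"twist": 0}
    - {"jaw": -1,"xyz": [0,1,0],"twist": 0}
    - {"jaw": -1,"xyz": [0,1,0],"twist": 0}
    - {"jaw": -1,"xyz": [0,1,0],"twist": 0}
    - {"jaw": -1,"xyz": [0,1,0],"twist": 0}

```text
time: 12.85
ee_pos: [0.5494, 0.1787, 0.1523]
tcp_rot: [180.0, 0.0, 108.9]
wrist_force: [-0.1, 0.3, -1.2]
opening: 0.0435
grasp_force: 49.8
```

Call:
apply_moves:
  motion:
    - {"jaw": -1,"xyz": [0,0,0],"twist": 0}
    - {"jaw": -1,"xyz": [0,0,0],"twist": 0}
    - {"jaw": -1,"xyz": [0,0,0],"twist": 0}
    - {"jaw": -1,"xyz": [0,0,0],"twist": 0}
    - {"jaw": -1,"xyz": [0,0,0],"twist": 0}

```text
time: 13.48
ee_pos: [0.5494, 0.1787, 0.1523]
tcp_rot: [-180.0, -0.0, 108.9]
wrist_force: [-0.1, 0.1, -2.2]
opening: 0.0434
grasp_force: 49.8
```

Call:
apply_moves:
  motion:
    - {"jaw": -1,"xyz": [0,0,0],"twist": 0}
    - {"jaw": -1,"xyz": [0,0,0],"twist": 0}
    - {"jaw": -1,"xyz": [0,0,0],"twist": 0}
    - {"jaw": -1,"xyz": [0,0,0],"twist": 0}
    - {"jaw": -1,"xyz": [0,0,0],"twist": 0}

```text
time: 14.1
ee_pos: [0.5494, 0.1787, 0.1523]
tcp_rot: [-180.0, 0.0, 108.9]
wrist_force: [-0.2, 0.4, -1.2]
opening: 0.0433
grasp_force: 49.8
```

Call:
apply_moves:
  motion:
    - {"jaw": -1,"xyz": [0,0,0],"twist": 0}
    - {"jaw": -1,"xyz": [0,0,0],"twist": 0}
    - {"jaw": -1,"xyz": [0,0,0],"twist": 0}
    - {"jaw": -1,"xyz": [0,0,0],"twist": 0}
    - {"jaw": -1,"xyz": [0,0,0],"twist": 0}

```text
time: 14.72
ee_pos: [0.5494, 0.1787, 0.1523]
tcp_rot: [180.0, 0.0, 108.9]
wrist_force: [0.2, 0.5, -2.3]
opening: 0.0436
grasp_force: 49.8
```

Call:
apply_moves:
  motion:
    - {"jaw": -1,"xyz": [-20,0,0],"twist": 0}
    - {"jaw": -1,"xyz": [-50,0,0],"twist": 0}
    - {"jaw": -1,"xyz": [-95,0,0],"twist": 0}
    - {"jaw": -1,"xyz": [-125,0,-10],"twist": 0}
    - {"jaw": -1,"xyz": [-140,0,-20],"twist": 0}

```text
time: 15.35
ee_pos: [0.5951, 0.0441, 0.1725]
tcp_rot: [-180.0, 0.0, 108.8]
wrist_force: [0.6, -0.1, -2.0]
opening: 0.0437
grasp_force: 49.8
```

```bash
python3 - <<'E'
from th import *
th()
go((.5035,-.0294,.17,108.9))
E
```

```text
yellow x [-23.0503  48.7762] y [-19.4623  22.8573] top z at TCP 14.321565609913188 pitch down deg 19.039736352567164 res 0.6089978650015523
corr yaw deg -0.2929698374136689
 dark 7705 [320. 165.] x [48.668  72.2056] y [-15.3547  18.5989] z [-19.5686 -11.3783  -6.3406]
t 15.4 [0.5959 0.0435 0.1741] [179.9074   0.0657 108.7777] q [ 4.2 10.5  8.  87.4 -0.  75.4] F [-0.8 -1.5 -1.3] open 0.0435
xyz [ -39.3 -110.9    4.1] twist -0.002 len 118
```

Held for about 2.5 s. Now to the mat, with yaw 43° so that the grip clears the bowl.

Call:
apply_moves:
  motion:
    - {"jaw": -1,"xyz": [-6,-19,0],"twist": 0.14}
    - {"jaw": -1,"xyz": [-12,-38,0],"twist": 0.28}
    - {"jaw": -1,"xyz": [-19,-57,0],"twist": 0.42}
    - {"jaw": -1,"xyz": [-25,-76,0],"twist": 0.56}
    - {"jaw": -1,"xyz": [-31,-94,0],"twist": 0.7}

```text
time: 16.02
ee_pos: [0.5153, -0.0132, 0.1725]
tcp_rot: [180.0, -0.0, 68.6]
wrist_force: [0.4, -0.2, -2.4]
opening: 0.0432
grasp_force: 49.9
```

Call:
apply_moves:
  motion:
    - {"jaw": -1,"xyz": [0,0,20],"twist": 0.15}
    - {"jaw": -1,"xyz": [0,0,40],"twist": 0.3}
    - {"jaw": -1,"xyz": [0,0,60],"twist": 0.448}
    - {"jaw": -1,"xyz": [0,0,70],"twist": 0.448}
    - {"jaw": -1,"xyz": [0,0,70],"twist": 0.448}

```text
time: 16.65
ee_pos: [0.5156, -0.0132, 0.102]
tcp_rot: [-180.0, 0.0, 43.3]
wrist_force: [0.2, 0.3, -2.9]
opening: 0.0434
grasp_force: 49.9
```

```bash
python3 - <<'E'
from th import *
th()
go((.5173,-.0163,.053,43))
E
```

```text
yellow x [-21.2988  50.4971] y [-20.0287  22.4824] top z at TCP 14.951669916476078 pitch down deg 19.093704019677418 res 0.626607636698917
corr yaw deg -0.37217309682644595
 dark 7549 [320. 165.] x [50.4964 73.9404] y [-15.7923  17.7757] z [-19.2299 -11.353   -6.3771]
t 16.7 [ 0.516  -0.0132  0.1027] [179.9898  -0.0125  43.3054] q [ -1.5   0.  -11.2  78.8   0.  135.2] F [ 0.8 -0.5 -1.7] open 0.0435
xyz [-1.1  3.1 49.7] twist 0.005 len 50
```

Call:
apply_moves:
  motion:
    - {"jaw": -1,"xyz": [-1,3,20],"twist": 0}
    - {"jaw": -1,"xyz": [-1,3,40],"twist": 0}
    - {"jaw": -1,"xyz": [-1,3,48],"twist": 0}
    - {"jaw": -1,"xyz": [-1,3,52],"twist": 0}
    - {"jaw": -1,"xyz": [-1,3,56],"twist": 0}

```text
time: 17.32
ee_pos: [0.5176, -0.0169, 0.0483]
tcp_rot: [179.9, -0.0, 43.1]
wrist_force: [-7.8, -6.3, 13.4]
opening: 0.0433
grasp_force: 51.6
```

Call:
apply_moves:
  motion:
    - {"jaw": -1,"xyz": [0,0,4],"twist": 0}
    - {"jaw": -1,"xyz": [0,0,8],"twist": 0}
    - {"jaw": -1,"xyz": [0,0,11],"twist": 0}
    - {"jaw": -1,"xyz": [0,0,11],"twist": 0}

```text
time: 17.82
ee_pos: [0.5185, -0.0168, 0.0374]
tcp_rot: [179.8, -0.1, 43.1]
wrist_force: [-1.4, -4.2, 5.3]
opening: 0.0435
grasp_force: 51.0
```

```bash
python3 - <<'E'
from th import *
th()
go()
E
```

```text
yellow x [-24.6365  51.0882] y [-20.0445  22.3853] top z at TCP 14.995592474898556 pitch down deg 8.443809866732112 res 0.6884241106297173
corr yaw deg -0.19211565096012131
 dark 9432 [320. 164.] x [51.5997 75.6427] y [-16.0324  18.0245] z [-6.6831  1.6274  4.7249]
t 17.88 [ 0.5185 -0.0169  0.0374] [179.831   -0.1064  43.1275] q [ -1.8   1.9 -16.6  71.3  -0.  135. ] F [-2.7 -3.8  5. ] open 0.0435
```

Call:
apply_moves:
  motion:
    - {"jaw": -1,"xyz": [0,0,3],"twist": 0}
    - {"jaw": -1,"xyz": [0,0,6],"twist": 0}
    - {"jaw": -1,"xyz": [0,0,8],"twist": 0}
    - {"jaw": -1,"xyz": [0,0,8],"twist": 0}

```text
time: 18.38
ee_pos: [0.5182, -0.0176, 0.0304]
tcp_rot: [179.8, -0.0, 43.1]
wrist_force: [-9.0, -7.1, 14.7]
opening: 0.0433
grasp_force: 53.1
```

```bash
python3 - <<'E'
from th import *
th()
go()
E
```

```text
yellow x [-26.7909  50.5628] y [-20.0362  22.2532] top z at TCP 15.492666452916456 pitch down deg 2.1944059757318333 res 0.7579242017868423
corr yaw deg -0.16285140360602635
 dark 10530 [320. 167.] x [51.3898 75.246 ] y [-16.149   17.8538] z [ 0.9892  9.5293 11.9193]
t 18.43 [ 0.5182 -0.0176  0.0304] [179.7668  -0.0382  43.0946] q [ -1.9   2.1 -17.2  70.5  -0.1 135. ] F [-8.2 -7.6 15.7] open 0.0434
```

Nearly flat, so I'll release, rise and look.

Call:
apply_moves:
  motion:
    - {"jaw": -0.3,"xyz": [0,0,0],"twist": 0}
    - {"jaw": 0.4,"xyz": [0,0,0],"twist": 0}
    - {"jaw": 0.75,"xyz": [0,0,0],"twist": 0}
    - {"jaw": 0.75,"xyz": [0,0,0],"twist": 0}

```text
time: 18.92
ee_pos: [0.5174, -0.0163, 0.0274]
tcp_rot: [180.0, -0.0, 43.1]
wrist_force: [0.3, 0.2, -0.3]
opening: 0.0745
grasp_force: 0.0
```

Call:
apply_moves:
  motion:
    - {"jaw": 0.75,"xyz": [0,0,-30],"twist": 0}
    - {"jaw": 0.75,"xyz": [0,0,-80],"twist": 0}
    - {"jaw": 0.75,"xyz": [0,0,-140],"twist": 0}
    - {"jaw": 0.5,"xyz": [0,0,-200],"twist": 0}
    - {"jaw": 0,"xyz": [0,0,-250],"twist": 0}

```text
time: 19.55
ee_pos: [0.5172, -0.0162, 0.2798]
tcp_rot: [179.9, -0.1, 43.1]
wrist_force: [0.8, -0.5, -0.6]
opening: 0.0471
grasp_force: 0.0
```

```bash
python3 - <<'E'
from th import *
p=camera_params('wrist');im,d=camera('wrist');cv2.imwrite('pics/w4.png',im[...,::-1]);H=hsv(im);C=cloud(p,d)
Y=(H[...,0]>26)&(H[...,0]<36)&(H[...,1]>200)&(H[...,2]>90)&(C[...,2]>.03)
for m,a,c in blobs(Y,800):
    q=C[m];A=np.c_[q[:,:2],np.ones(len(q))];n=np.linalg.lstsq(A,q[:,2],rcond=None)[0]
    r=cv2.minAreaRect(q[:,:2].astype(np.float32));print(a,r,'tilt',np.degrees(np.arctan(np.hypot(*n[:2]))),'z',np.median(q[:,2]))
# tab position target: push +y_h from beyond the tab (y=-151): finger at y=-185, end -15-... 
go((*hw(-112,-190),.28,99.5),(*hw(-112,-190),.212,99.5),(*hw(-112,-49),.212,99.5))
E
```

```text
t 19.6 [ 0.518  -0.0163  0.286 ] [179.6508  -0.3557  43.1482] q [ -1.8   1.1  10.3  98.7   0.  135.1] F [-4.1  0.1  3.3] open 0.0429
xyz [314.  -51.7   6. ] twist -0.984 len 318
xyz [ 0.  0. 68.] twist -0.0 len 68
xyz [   0.1 -141.    -0. ] twist -0.0 len 141
```

```bash
python3 - <<'E'
from go import *
go((.595,.107,.275,71),(*hw(-112,-151),.265,99.5),(*hw(-112,-151),.208,99.5),(*hw(-112,-18),.208,99.5))
E
```

```text
t 19.6 [ 0.518  -0.0163  0.286 ] [179.6508  -0.3557  43.1482] q [ -1.8   1.1  10.3  98.7   0.  135.1] F [-4.1  0.1  3.3] open 0.0429
xyz [140.5 -37.3  11. ] twist -0.486 len 146
xyz [141.6  34.   10. ] twist -0.497 len 146
xyz [ 0.  0. 57.] twist -0.0 len 57
xyz [   0.1 -133.    -0. ] twist -0.0 len 133
```

Call:
apply_moves:
  motion:
    - {"jaw": 0.5,"xyz": [25,-7,2],"twist": -0.08}
    - {"jaw": 0.5,"xyz": [53,-14,4],"twist": -0.18}
    - {"jaw": 0.5,"xyz": [82,-22,6],"twist": -0.29}
    - {"jaw": 0.5,"xyz": [112,-30,8],"twist": -0.39}
    - {"jaw": 0.5,"xyz": [140,-37,10],"twist": -0.486}

```text
time: 20.23
ee_pos: [0.5946, 0.1074, 0.2669]
tcp_rot: [-180.0, 0.0, 71.2]
wrist_force: [-0.2, 0.1, 0.6]
opening: 0.0639
grasp_force: 0.0
```

Call:
apply_moves:
  motion:
    - {"jaw": 0.5,"xyz": [30,7,2],"twist": -0.1}
    - {"jaw": 0.5,"xyz": [62,15,4],"twist": -0.21}
    - {"jaw": 0.5,"xyz": [95,23,6],"twist": -0.32}
    - {"jaw": 0.5,"xyz": [122,30,8],"twist": -0.42}
    - {"jaw": 0.5,"xyz": [142,34,9],"twist": -0.497}

```text
time: 20.85
ee_pos: [0.673, 0.2308, 0.2572]
tcp_rot: [-179.9, 0.0, 99.7]
wrist_force: [1.1, -1.6, 0.9]
opening: 0.0641
grasp_force: 0.0
```

```bash
python3 - <<'E'
from go import *
go((*hw(-112,-151),.208,99.5),(*hw(-112,-18),.208,99.5))
from h import *
from workcell import camera,camera_params
im,d=camera('top');p=camera_params('top');H=hsv(im);C=cloud(p,d)
Y=(H[...,0]>24)&(H[...,0]<34)&(H[...,1]>200)&(H[...,2]>150)
for m,a,c in blobs(Y,150):
    q=C[m];n=np.linalg.lstsq(np.c_[q[:,:2],np.ones(len(q))],q[:,2],rcond=None)[0]
    print(a,c,cv2.minAreaRect(q[:,:2].astype(np.float32)),np.median(q[:,2]),np.degrees(np.arctan(n[:2])))
E
```

```text
t 20.85 [0.673  0.2308 0.2572] [-179.9372    0.0062   99.6658] q [ 18.9  30.5  43.  102.6   0.   99.3] F [ 1.1 -1.6  0.9] open 0.0641
xyz [-1.1  0.1 49.2] twist 0.003 len 49
xyz [   0.1 -133.    -0. ] twist -0.0 len 133
697 [306.2956 243.0344] ((0.4017401337623596, -0.057991787791252136), (0.343119740486145, 0.10294336080551147), 13.212628364562988) 0.04495084812953159 [-62.1432  59.3356]
1458 [454.323  354.4973] ((0.25587931275367737, -0.2520831823348999), (0.3961702883243561, 0.12435731291770935), 81.69710540771484) 0.055561987680242564 [-60.4818  54.4349]
```

The thermometer lies on the mat at (306,243), with its top at about z 0.045. Now to shut the guard.

Call:
apply_moves:
  motion:
    - {"jaw": 0.5,"xyz": [-1,0,25],"twist": 0}
    - {"jaw": 0.5,"xyz": [-1,0,49],"twist": 0}
    - {"jaw": -0.3,"xyz": [-1,0,49],"twist": 0}
    - {"jaw": -0.3,"xyz": [-1,0,49],"twist": 0}
    - {"jaw": -0.3,"xyz": [-1,-8,49],"twist": 0}

```text
time: 21.52
ee_pos: [0.6653, 0.2272, 0.2104]
tcp_rot: [179.9, -0.0, 99.4]
wrist_force: [1.6, 0.3, -0.2]
opening: 0.0299
grasp_force: 0.8
```

Call:
apply_moves:
  motion:
    - {"jaw": -0.3,"xyz": [0,-20,0],"twist": 0}
    - {"jaw": -0.3,"xyz": [0,-45,0],"twist": 0}
    - {"jaw": -0.3,"xyz": [0,-70,0],"twist": 0}
    - {"jaw": -0.3,"xyz": [0,-95,0],"twist": 0}
    - {"jaw": -0.3,"xyz": [0,-112,0],"twist": 0}

```text
time: 22.15
ee_pos: [0.5535, 0.2088, 0.2107]
tcp_rot: [179.9, -0.0, 99.5]
wrist_force: [1.6, 0.9, 0.9]
opening: 0.0301
grasp_force: 1.0
```

Call:
apply_moves:
  motion:
    - {"jaw": -0.3,"xyz": [0,-4,0],"twist": 0}
    - {"jaw": -0.3,"xyz": [0,-8,0],"twist": 0}
    - {"jaw": -0.3,"xyz": [0,-11,0],"twist": 0}
    - {"jaw": -0.3,"xyz": [0,-11,0],"twist": 0}

```text
time: 22.65
ee_pos: [0.5454, 0.2073, 0.2098]
tcp_rot: [179.8, -0.0, 99.4]
wrist_force: [8.6, 1.8, 1.2]
opening: 0.0297
grasp_force: 4.8
```

```bash
python3 - <<'E'
from go import *
go((*hw(-112,-18),.208,99.5))
E
```

```text
t 22.65 [0.5454 0.2073 0.2098] [179.7652  -0.0103  99.429 ] q [ 20.8   8.7   9.9  91.   -0.  101.4] F [8.6 1.8 1.2] open 0.0297
xyz [ 1.1 -3.2  1.8] twist -0.001 len 4
```

At the stop, with 8.6 N. I'll ease back, open, rise and verify.

Call:
apply_moves:
  motion:
    - {"jaw": -0.3,"xyz": [0,4,0],"twist": 0}
    - {"jaw": 0.3,"xyz": [0,5,0],"twist": 0}
    - {"jaw": 0.4,"xyz": [0,5,0],"twist": 0}
    - {"jaw": 0.4,"xyz": [0,5,-40],"twist": 0}
    - {"jaw": 0.4,"xyz": [0,5,-90],"twist": 0}

```text
time: 23.28
ee_pos: [0.5478, 0.2076, 0.2993]
tcp_rot: [-179.8, 0.0, 99.5]
wrist_force: [-0.2, 0.6, 0.2]
opening: 0.0599
grasp_force: 0.0
```

Call:
apply_moves:
  motion:
    - {"jaw": 0.4,"xyz": [0,-50,0],"twist": 0}
    - {"jaw": 0.4,"xyz": [0,-100,0],"twist": 0}
    - {"jaw": 0.4,"xyz": [0,-150,0],"twist": 0}
    - {"jaw": 0.4,"xyz": [0,-150,0],"twist": 0}

```text
time: 23.78
ee_pos: [0.398, 0.1827, 0.3005]
tcp_rot: [179.9, -0.0, 99.5]
wrist_force: [0.0, 0.4, 0.4]
opening: 0.0595
grasp_force: 0.0
```

```bash
python3 - <<'E'
from go import *;from h import *
from workcell import camera,camera_params
go()
im,d=camera('top');cv2.imwrite('pics/end.png',im[...,::-1]);p=camera_params('top');H=hsv(im);C=cloud(p,d)
red=((H[...,0]<6)|(H[...,0]>175))&(H[...,1]>220)&(H[...,2]>120)
for m,a,c in blobs(red,8): q=np.median(C[m],0);print('red',a,c,'hearth',(q[:2]-Hh)@XH,(q[:2]-Hh)@YH)
Y=(H[...,0]>24)&(H[...,0]<34)&(H[...,1]>200)&(H[...,2]>150)&(C[...,2]>.03)&(C[...,2]<.06)
for m,a,c in blobs(Y,150):
    q=C[m];r=cv2.minAreaRect(cv2.convexHull(np.argwhere(m)[:,::-1].astype(np.int32)))
    print(a,plane(p,r[0],.044)[0],q[:,2].min(),np.median(q[:,2]),q[:,2].max())
E
```

```text
t 23.77 [0.398  0.1827 0.3005] [179.9035  -0.0325  99.5074] q [ 24.7  -8.8   2.6 101.3   0.  105.1] F [0.  0.4 0.4] open 0.0595
red 79 [181.1139 204.1646] hearth -0.11218741935683281 -0.02322408469586868
red 23 [321.3913 239.6957] hearth -0.3809533788964728 0.06184624003682292
red 70 [431.5286 366.6286] hearth -0.5637849280114968 0.3875313863407549
699 [ 0.5004 -0.0355  0.044 ] 0.03147149321618012 0.04480926790207068 0.05461937495755304
1386 [ 0.2405 -0.3556  0.044 ] 0.04293387247137066 0.05521984392183797 0.059987181133995565
```

View pics/end.png

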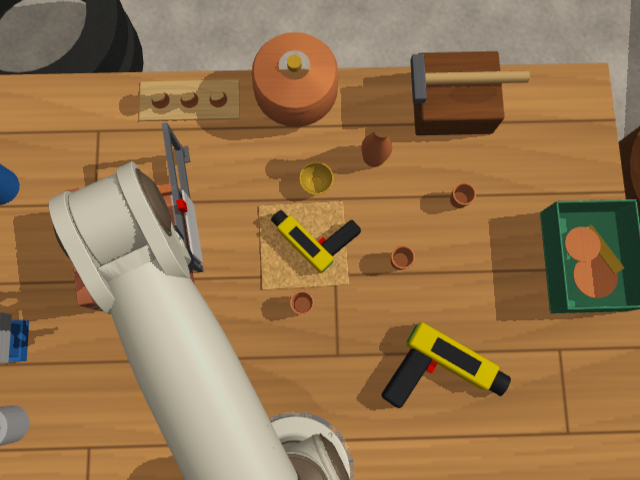

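The guard is shut, with its tab at (181,204) as at the start. The thermometer lies flat on the mat at about (305,242), and the cups, bowl and vase are where they were.

```bash
python3 -c "
from workcell import bot
print(bot.job_done())"
```

```text
the job is handed in; nothing more can be done
None
```

I handed in the job at about 24 s, with every step carried out. The guard was opened, the lens was held on the spot from about 5 cm for over 2 s, the thermometer was laid flat near the middle of the mat, and the guard was shut; no verdict was returned.

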